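# Point out a faulty accordion reed and its replacement

### The arm

A 7-joint arm with a two-finger parallel gripper is mounted at the origin on the work surface. World frame = base frame: x ahead of the robot, y to its left, z up, the work surface at z = 0. Lengths are in m, angles in degrees, forces in N, time in s.
With the tool pointing down it reaches from about 0.425 to 0.875 m from the base axis. Payload 4.7 kg.
Tool frame: the origin (TCP) lies between the finger pads, 19 mm behind the fingertips; this is the grasp point; z points along the fingers, y is the line along which they close (so a half turn about z gives the same grasp; the last joint's range is limited). The gripper opens to 87 mm and grips with 3 to 60 N. Pads are 19 mm wide; open, the fingers measure 117 mm over their backs; the gripper's body (75 mm by 190 mm) begins 51 mm behind the grasp point.
Start: joints at [-63.363, 18.392, -4.016, 83.108, 1.295, 78.541, -3.26], TCP at [0.283, 0.585, 0.241] pointing down, gripper open.
Joint ranges: [-163.93, 163.93], [-17.29, 119.83], [-79.2, 71.16], [3.27, 140.29], [-89.18, 269.18], [5.43, 117.66], [-154.24, 154.24]. Speed limits (degrees/s): [147.25, 147.25, 180, 180, 180, 180, 180].

### API

Orientations are given as [roll, pitch, yaw] about the fixed x, y, z axes, in that order (R = Rz(yaw) Ry(pitch) Rx(roll)).
In Python, from cell import get_obs, eyes, env gives the robot as it stands.
- The arm moves only by the tool servo_tool, never from a script. Its argument "series" is a list that holds one entry, the list of rows, each a list of 7 numbers: the shift along the tool's x, y, z in units of 300 mm (1.0 is 300 mm), then the turn, a rotation vector about the tool's x, y, z in units of pi rad (1.0 is pi rad), then the opening, from 0 (shut) to 1 (fully open). In form: [[[tx, ty, tz, wx, wy, wz, gripper], ...]]. A call has 1 to 12 rows; each row is the pose to reach, as a shift and turn from the pose commanded when the call began, along the tool's axes at that moment, turning the shorter way round; what a row does not reach only later rows make up. A row lasts 1/12 s, in which the tool goes at most 41.7 mm and 7.16 degrees, less where a joint would pass 70% of its speed; a pose out of reach is approached as far as the arm can. A call with a number of a shift or a turn outside -1 to 1 is refused whole. A call with a gripper value outside its range is refused whole. The fingers move at their own pace and stop on an object; "grip_force" is the grip in N (left out, the last holds). Time passes only in rows, so rows that repeat a pose let the fingers close. It gives the time, the measured TCP pose, the force, the opening and the grip force at its end, in the units of the state.
- get_obs(): the state, without advancing time (a new reading comes with each control period).
- eyes.read_camera(name): name is "side" or "top" or "wrist"; returns a dict with "frame" (384x512x3 uint8, red, green, blue), "depth" (384x512 float32, m along the optical axis (not along the pixel's ray), 0 where there is no reading), "fx", "fy", "cx", "cy" (pixels), "distortion" ([k1, k2, p1, p2, k3] as OpenCV has them; the pictures are not rectified), "origin" and "rotation" of the camera in the world; the wrist camera has in their place "mount" (4x4, takes a point from camera to tool coordinates, whose origin is the TCP and whose axes are the flange's). Camera axes: x right, y down, z forward; pixel columns grow to the right and rows downward; lengths in m; the calibration is good to about 2 mm. A picture is of the moment at which its call begins: read the wrist's pose just before it.
- env.sign_off(): hands the job in; it is judged then, once.
The state is a dict: "time_s": time; "qpos": joint angles; "joint_velocities": joint speeds; "effort": joint torques, N m; "tool_pos": TCP position; "tool_rot": TCP orientation; "force": force on the tool from outside, world axes, zero at the start; "wrist_torque": the same for the moment, N m; "grip_width": finger opening in m; "grasp_force": force on a finger pad.
Only numpy, scipy, OpenCV 4.12 (cv2) and the standard library are available. Lean on these libraries where they do the work, as an engineer would, in place of code of your own. Each camera call takes 0.05 s, during which the arm holds its last target. There are 200 camera calls.

### The job

Show the bench camera which reed to swap: point straight down, without touching, at the reed plate with the red sticker on the reed block, holding the fingertips about two centimetres above it for two seconds. Then point in the same way, for two seconds, at the brass spare on the blue mat. Last, push the red-balled lever all the way over, away from the robot, with the fingertips to log the pair; pick nothing up, do not touch the reeds, the reed block or the spares, and leave everything else where it lies.

Things in the scene. Friction and masses are not known exactly. Their poses are not given: they have to be found in the camera images.
- reed_marked: aluminium reed plate with a round red sticker (18 mm) in its middle, the faulty reed; 52 mm long (its x), 22 mm wide (its y), 4 mm thick, origin at the centre of its underside, z up. It is fixed flat on top of the reed block, in any one of five places; its top is 54 mm above the table
- reed_b: aluminium reed plate without sticker, fixed on the reed block; 52 mm long (its x), 22 mm wide (its y), 4 mm thick, origin at the centre of its underside, z up
- reed_c: aluminium reed plate without sticker, fixed on the reed block; 52 mm long (its x), 22 mm wide (its y), 4 mm thick, origin at the centre of its underside, z up
- reed_d: aluminium reed plate without sticker, fixed on the reed block; 52 mm long (its x), 22 mm wide (its y), 4 mm thick, origin at the centre of its underside, z up
- reed_e: aluminium reed plate without sticker, fixed on the reed block; 52 mm long (its x), 22 mm wide (its y), 4 mm thick, origin at the centre of its underside, z up
- reed_block: pale wooden reed block in a wooden cradle fixed to the table: base 90 mm (x) by 170 mm (y), block top at 50 mm, five reed plates across it 28 mm apart along its y; origin at the centre of its underside
- spare_brass: loose brass-coloured (yellow) spare reed plate lying flat on the blue mat; 52 mm long (its x), 22 mm wide (its y), 4 mm thick, origin at the centre of its underside, z up. Its top is 7 mm above the table; the spares lie about 52 mm apart in any order
- spare_aluminium: loose aluminium (pale silver) spare reed plate on the mat; 52 mm long (its x), 22 mm wide (its y), 4 mm thick, origin at the centre of its underside, z up
- spare_dark: loose dark steel spare reed plate on the mat; 52 mm long (its x), 22 mm wide (its y), 4 mm thick, origin at the centre of its underside, z up
- spares_mat: blue mat fixed to the table, 90 mm (x) by 170 mm (y), 3 mm thick; origin at the centre of its underside
- log_lever_base: grey block of the log lever, 70 mm (x) by 50 mm (y), 25 mm high, fixed to the table with its x within 30 degrees of the table's x; origin at the centre of its underside. The lever's hinge runs along its y, 22 mm above its underside
- log_lever (a joint): angle of the lever in rad: near 0 it leans 0.5 rad from upright towards the block's -x (the robot's side), at 1.0 it stands against its far stop, leaning 0.5 rad towards +x. Light friction (about 1 N at the ball), no spring: it stays where it is left
- log_lever_tip (a point): centre of the red ball (26 mm) on the end of the 10 mm thick steel lever, 80 mm from the hinge; 92 mm above the table at either end of its swing, 102 mm at the middle
- wax_tin: amber round tin, 56 mm across, 22 mm high, loose on the table; origin at the centre of its underside
- screwdriver: screwdriver, 170 mm, loose on the table, along its x; origin at its middle, on the table
- brush: brush, 160 mm, loose on the table, along its x; origin near its middle, on the table
- screw_jar: jar, 56 mm across, 70 mm high, loose on the table; origin at the centre of its underside
- spare_block: second reed block, 45 by 150 by 36 mm high, loose on the far part of the table; origin at the centre of its underside
Things that resemble listed ones, but are neither listed nor needed, are in the scene too. Leave any purple or turquoise look-alike of the spare_dark alone.

How it is judged (in metres and radians):
On the way, in this order (a step that is already met when the one before it is completed fails the run):
1. the tool point (TCP) stays 1.5 s over the red-stickered plate (within 20 mm along and 12 mm across it, 24 to 75 mm above its underside), the lever not yet pushed (x of the grasp point in the frame of reed_marked between -0.02 and 0.02 m and y of the grasp point in the frame of reed_marked between -0.012 and 0.012 m and z of the grasp point in the frame of reed_marked between 0.024 and 0.075 m and value of joint log_lever below 0.4 rad), for 1.5 s.
2. the tool point (TCP) stays 1.5 s over the brass spare (within 22 mm along and 14 mm across it, 24 to 75 mm above its underside), the lever not yet pushed (x of the grasp point in the frame of spare_brass between -0.022 and 0.022 m and y of the grasp point in the frame of spare_brass between -0.014 and 0.014 m and z of the grasp point in the frame of spare_brass between 0.024 and 0.075 m and value of joint log_lever below 0.4 rad), for 1.5 s.
3. the lever is pushed over to its far side (value of joint log_lever above 0.85 rad), for 0.2 s.
At the end, for the whole second after the job is handed in: The lever stands at rest beyond 0.85 of its 1.0 rad swing; the spares lie within 5 mm, and all other loose things within 12 mm, of where they began (value of joint log_lever above 0.85 rad and velocity of joint log_lever between -0.05 and 0.05 rad/s and distance of each of spare_brass, spare_aluminium, spare_dark from where it was at the start of the episode below 0.005 m and distance of each of wax_tin, screwdriver, brush, screw_jar, spare_block from where it was at the start of the episode below 0.012 m and linear speed of each of spare_brass, spare_aluminium, spare_dark below 0.02 m/s); the robot touches nothing.
It fails at once if the robot touches the reed block, a reed plate or a spare (contact force between any of the fingers, the arm and reed_block above 0.5 N or contact force between any of the fingers, the arm and reed_marked above 0.5 N or contact force between any of the fingers, the arm and reed_b above 0.5 N or contact force between any of the fingers, the arm and reed_c above 0.5 N or contact force between any of the fingers, the arm and reed_d above 0.5 N or contact force between any of the fingers, the arm and reed_e above 0.5 N or contact force between any of the fingers, the arm and spare_brass above 0.5 N or contact force between any of the fingers, the arm and spare_aluminium above 0.5 N or contact force between any of the fingers, the arm and spare_dark above 0.5 N).
It fails at once if a spare is shifted by more than 5 mm or lifted (distance of any of spare_brass, spare_aluminium, spare_dark from where it was at the start of the episode above 0.005 m).
It fails at once if another loose thing is shifted by more than 12 mm or lifted (distance of any of wax_tin, screwdriver, brush, screw_jar, spare_block from where it was at the start of the episode above 0.012 m).
It fails at once if the lever is forced or squeezed with more than 40 N (contact force between any of the fingers, the arm and log_lever_base above 40 N).
It also fails if it takes over 56 s, if anything falls off the work surface, if the arm or the gripper's body presses on something with over 40 N, if the wrist force passes 120 N, or if a joint passes its speed limit or range.

## Working session

There is one attempt and no reset: what is moved stays moved. The work goes in short steps, Python scripts to look and compute and a tool call to move; the robot and the scene stay as the last step left them, time stands still between calls to the robot, and variables do not carry over. Pictures are saved under pics/ and viewed, at most 10 in all, crops included, and the job is handed in when it is done.

Besides the shell and the picture viewer there is one more tool, called after "Emit:" in YAML: its name, and indented under it one key for each argument. servo_tool: Moves the arm, as the interface text tells. Shifts and turns lie within -1 to 1; 1 stands for 300 mm of shift or pi rad of turn. Its arguments: {"type":"object","properties":{"series":{"type":"array"},"grip_force":{"type":"number"}},"required":["series"]}

```bash
mkdir -p pics; cat > h.py <<'E'
import numpy as np, cv2
from cell import get_obs, eyes, env
def cam(n):
    c=eyes.read_camera(n); c['K']=np.array([[c['fx'],0,c['cx']],[0,c['fy'],c['cy']],[0,0,1.]]); return c
def ray(c,uv,z):
    p=cv2.undistortPoints(np.array(uv,float).reshape(-1,1,2),c['K'],np.array(c['distortion'],float)).reshape(-1,2)
    d=np.c_[p,np.ones(len(p))]@np.array(c['rotation']).T; o=np.array(c['origin'])
    return o+d*((z-o[2])/d[:,2])[:,None]
E
python3 - <<'E'
from h import *
o=get_obs();print(o['time_s'],o['tool_pos'],o['tool_rot'],o['qpos'])
for n in('top','side'):
    c=cam(n);print(n,c['origin'],np.round(c['rotation'],3).tolist(),c['fx']);cv2.imwrite(f'pics/{n}.png',cv2.resize(c['frame'][:,:,::-1],(800,600)))
E
```

```text
0.0 [0.28301054 0.58457055 0.24015715] [-1.79890851e+02  5.32170277e-03  1.54172372e+02] [-63.36294892  18.4381571   -4.01560924  83.1765641    1.29453734
  78.53964643  -3.26034977]
top [0.34458018 0.00626323 1.1064155 ] [-169.602, -0.47, -90.435] 384.70665873772276
side [0.50453478 0.75770922 0.78759569] [-131.677, 0.74, -177.471] 392.0161076158962
```

View pics/top.png

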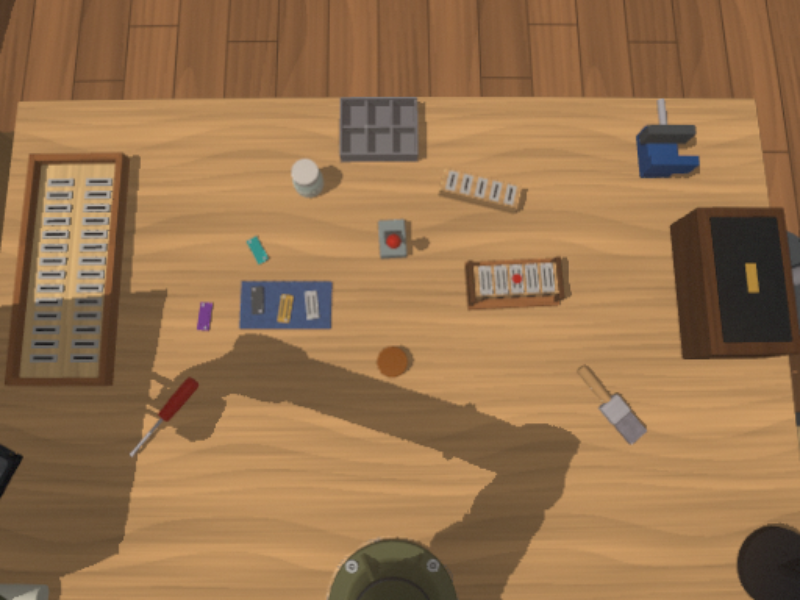

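View pics/side.png

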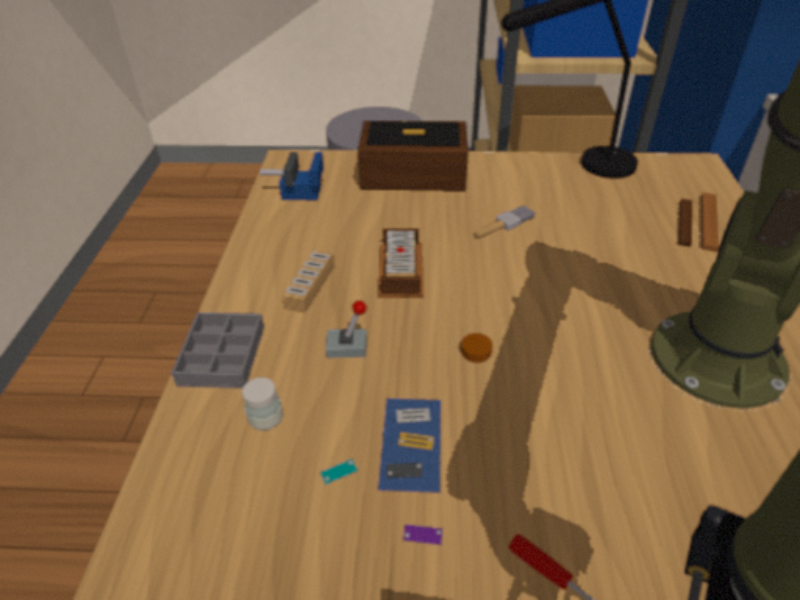

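The top view (800x600) shows the red sticker at (517,280), the brass spare at (286,308), the lever ball at (393,241) on a grey base at (393,238), the wax tin at (393,361) and the jar at (308,177). The side view agrees: sticker (401,249), brass (416,441), ball (359,308).

```bash
cat >> h.py <<'E'
from scipy.spatial.transform import Rotation as R
_cam=cam
def cam(n):
    c=_cam(n)
    if 'rotation' in c: c['rotation']=R.from_euler('xyz',c['rotation'],degrees=True).as_matrix()
    return c
def blobs(c,lo,hi,box,mn=8):
    h=cv2.cvtColor(c['frame'],cv2.COLOR_RGB2HSV); m=cv2.inRange(h,lo,hi)
    k=np.zeros_like(m); x0,y0,x1,y1=[int(v*.64) for v in box]; k[y0:y1,x0:x1]=m[y0:y1,x0:x1]
    return sorted([b for b in cv2.findContours(k,cv2.RETR_EXTERNAL,cv2.CHAIN_APPROX_NONE)[0] if len(b)>=mn],key=cv2.contourArea)[::-1]
def ctr(b): return b.reshape(-1,2).mean(0)
E
python3 - <<'E'
from h import *
def red(c,box):
    h=blobs(c,(0,170,90),(6,255,255),box,4); return h
for n,B in(('top',dict(st=(500,265,535,295),ball=(375,225,410,255),br=(270,285,300,330),base=(370,210,415,265),mat=(230,270,340,335))),('side',dict(st=(385,235,415,262),ball=(345,295,372,320),br=(392,428,440,455),base=(320,322,372,362),mat=(370,390,450,500)))):
    c=cam(n)
    for k,z in(('st',.054),('ball',.092)):
        for b in red(c,B[k])[:1]: print(n,k,ctr(b)/.64,ray(c,[ctr(b)],z).round(4))
    for b in blobs(c,(15,110,90),(32,255,255),B['br'])[:1]:
        p=ray(c,b.reshape(-1,2),.007)[:,:2]; print(n,'brass',cv2.contourArea(b),cv2.minAreaRect(p.astype(np.float32)*1000))
    for b in blobs(c,(95,100,40),(125,255,255),B['mat'])[:1]:
        p=ray(c,b.reshape(-1,2),.003)[:,:2]; print(n,'mat',cv2.minAreaRect(p.astype(np.float32)*1000))
    for b in blobs(c,(60,0,60),(125,70,200),B['base'])[:1]:
        p=ray(c,b.reshape(-1,2),.025)[:,:2]; print(n,'base',cv2.minAreaRect(p.astype(np.float32)*1000))
    x0,y0,x1,y1=(370,200,440,270) if n=='top' else (310,285,390,370)
    if n=='top':
        im=cv2.resize(c['frame'][:,:,::-1],(800,600))
        cv2.imwrite('pics/crop.png',np.hstack([cv2.resize(im[y:y+100,x:x+w],None,fx=4,fy=4) for x,y,w in((350,190,100),(235,260,100))]))
E
```

```text
top st [516.40625 278.125  ] [[ 0.5646 -0.2273  0.054 ]]
top ball [392.82670455 240.55397727] [[ 0.6248 -0.0056  0.092 ]]
top brass 92.5 ((520.7783203125, 194.267333984375), (21.059307098388672, 49.36031723022461), 81.9039535522461)
side st [400.      249.21875] [[ 0.5637 -0.2293  0.054 ]]
side ball [358.59375 307.03125] [[ 0.6232 -0.0121  0.092 ]]
side brass 127.0 ((520.458984375, 195.8931884765625), (22.810171127319336, 50.53424835205078), 82.3189697265625)
side mat ((528.343017578125, 195.72903442382812), (83.6662826538086, 163.89865112304688), 0.1328657567501068)
side base ((647.5953979492188, 7.611846923828125), (62.02039337158203, 57.57170486450195), 1.8371139764785767)
```

View pics/crop.png

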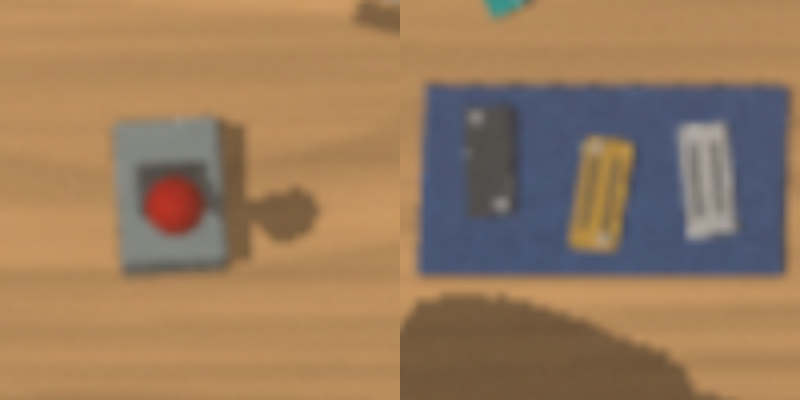

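The crop shows the lever base in line with x within about 5°, with the ball leaning to the robot's side. The brass spare is the middle one of the three. I have enough to move, so I'll work out the shifts.

```bash
cat > go.py <<'E'
import sys,numpy as np
from scipy.spatial.transform import Rotation as R
def pose(a): return np.array(a[:3]),R.from_euler('xyz',[180,0,a[3]],degrees=True)
def steps(w):
    for a,b in zip(w,w[1:]):
        p,r=pose(a);q,s=pose(b); print(b,(r.inv().apply(q-p)/.3).round(3),((r.inv()*s).as_rotvec()/np.pi).round(3))
E
python3 -c "
from go import *
steps([(.283,.585,.240,154.17),(.45,.33,.22,120),(.55,.05,.2,90),(.564,-.228,.13,90),(.564,-.228,.093,90),(.564,-.228,.15,90),(.52,.05,.2,90),(.5205,.195,.09,90),(.5205,.195,.046,90)])"
```

```text
(0.45, 0.33, 0.22, 120) [-0.871 -0.523  0.067] [ 0.   -0.    0.19]
(0.55, 0.05, 0.2, 90) [-0.975 -0.178  0.067] [-0.    -0.     0.167]
(0.564, -0.228, 0.13, 90) [-0.927  0.047  0.233] [0. 0. 0.]
(0.564, -0.228, 0.093, 90) [ 0.    -0.     0.123] [0. 0. 0.]
(0.564, -0.228, 0.15, 90) [ 0.    0.   -0.19] [0. 0. 0.]
(0.52, 0.05, 0.2, 90) [ 0.927 -0.147 -0.167] [0. 0. 0.]
(0.5205, 0.195, 0.09, 90) [0.483 0.002 0.367] [0. 0. 0.]
(0.5205, 0.195, 0.046, 90) [ 0.    -0.     0.147] [0. 0. 0.]
```

Emit:
servo_tool:
  series:
    - [[-0.1, -0.06, 0.007, 0, 0, 0.02, 0], [-0.2, -0.12, 0.015, 0, 0, 0.04, 0], [-0.3, -0.18, 0.023, 0, 0, 0.065, 0], [-0.4, -0.24, 0.03, 0, 0, 0.087, 0], [-0.5, -0.3, 0.038, 0, 0, 0.11, 0], [-0.6, -0.36, 0.046, 0, 0, 0.13, 0], [-0.7, -0.42, 0.053, 0, 0, 0.15, 0], [-0.8, -0.48, 0.06, 0, 0, 0.175, 0], [-0.87, -0.52, 0.067, 0, 0, 0.19, 0], [-0.87, -0.52, 0.067, 0, 0, 0.19, 0], [-0.87, -0.52, 0.067, 0, 0, 0.19, 0]]

```text
time_s: 1.12
tool_pos: [0.451, 0.3297, 0.221]
tool_rot: [-180.0, -0.0, 119.8]
force: [0.2, 0.8, 0.0]
grip_width: 0.022
grasp_force: 0.0
```

Emit:
servo_tool:
  series:
    - [[-0.1, -0.02, 0.007, 0, 0, 0.017, 0], [-0.2, -0.04, 0.015, 0, 0, 0.035, 0], [-0.3, -0.055, 0.02, 0, 0, 0.05, 0], [-0.4, -0.07, 0.03, 0, 0, 0.07, 0], [-0.5, -0.09, 0.035, 0, 0, 0.085, 0], [-0.6, -0.11, 0.04, 0, 0, 0.1, 0], [-0.7, -0.13, 0.05, 0, 0, 0.12, 0], [-0.8, -0.145, 0.055, 0, 0, 0.135, 0], [-0.9, -0.165, 0.06, 0, 0, 0.155, 0], [-0.975, -0.178, 0.067, 0, 0, 0.167, 0], [-0.975, -0.178, 0.067, 0, 0, 0.167, 0], [-0.975, -0.178, 0.067, 0, 0, 0.167, 0]]

```text
time_s: 2.12
tool_pos: [0.5502, 0.0515, 0.2009]
tool_rot: [-180.0, -0.0, 89.9]
force: [0.7, 1.3, 0.2]
grip_width: 0.0002
grasp_force: 0.0
```

Emit:
servo_tool:
  series:
    - [[-0.1, 0.005, 0.02, 0, 0, 0, 0], [-0.2, 0.01, 0.04, 0, 0, 0, 0], [-0.3, 0.015, 0.07, 0, 0, 0, 0], [-0.4, 0.02, 0.09, 0, 0, 0, 0], [-0.5, 0.025, 0.12, 0, 0, 0, 0], [-0.6, 0.03, 0.14, 0, 0, 0, 0], [-0.7, 0.035, 0.16, 0, 0, 0, 0], [-0.8, 0.04, 0.18, 0, 0, 0, 0], [-0.88, 0.045, 0.2, 0, 0, 0, 0], [-0.927, 0.047, 0.22, 0, 0, 0, 0], [-0.927, 0.047, 0.22, 0, 0, 0, 0], [-0.927, 0.047, 0.22, 0, 0, 0, 0]]

```text
time_s: 3.12
tool_pos: [0.5644, -0.2249, 0.1344]
tool_rot: [-180.0, -0.1, 90.1]
force: [0.0, 0.6, -0.1]
grip_width: 0.0003
grasp_force: 0.0
```

Emit:
servo_tool:
  series:
    - [[-0.006, 0, 0.03, 0, 0, 0, 0], [-0.006, 0, 0.06, 0, 0, 0, 0], [-0.006, 0, 0.1, 0, 0, 0, 0], [-0.006, 0, 0.137, 0, 0, 0, 0], [-0.006, 0, 0.137, 0, 0, 0, 0], [-0.006, 0, 0.137, 0, 0, 0, 0], [-0.006, 0, 0.137, 0, 0, 0, 0], [-0.006, 0, 0.137, 0, 0, 0, 0]]

```text
time_s: 3.78
tool_pos: [0.5641, -0.2292, 0.0945]
tool_rot: [179.9, 0.0, 89.9]
force: [0.2, -0.1, -0.6]
grip_width: 0.0005
grasp_force: 0.0
```

```bash
python3 -c "
from h import *
o=get_obs();print(o['tool_pos']);im=[]
for n in('wrist','side'):
    im.append(cam(n)['frame'][:,:,::-1])
im[1]=cv2.resize(im[1][90:240,150:350],(512,384))
cv2.imwrite('pics/reed.png',cv2.resize(np.hstack(im),(800,300)))"
```

```text
[ 0.56410369 -0.22924509  0.09448787]
```

View pics/reed.png

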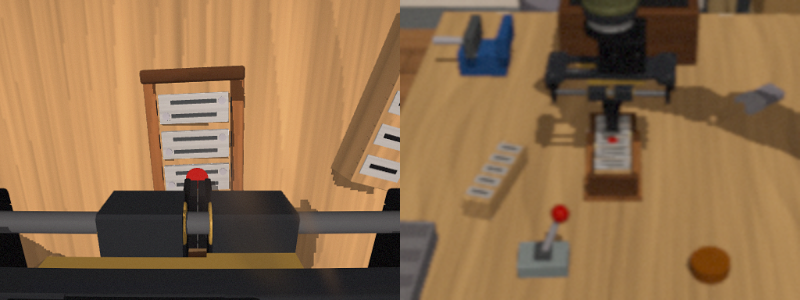

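The wrist view shows the sticker at (197,177), centred behind the fingertips. In the side view the tips are just above the sticker at (612,138). I'll hold for two seconds, then move on.

Emit:
servo_tool:
  series:
    - [[0, 0, 0, 0, 0, 0, 0], [0, 0, 0, 0, 0, 0, 0], [0, 0, 0, 0, 0, 0, 0], [0, 0, 0, 0, 0, 0, 0], [0, 0, 0, 0, 0, 0, 0], [0, 0, 0, 0, 0, 0, 0], [0, 0, 0, 0, 0, 0, 0], [0, 0, 0, 0, 0, 0, 0], [0, 0, 0, 0, 0, 0, 0], [0, 0, 0, 0, 0, 0, 0], [0, 0, 0, 0, 0, 0, 0], [0, 0, 0, 0, 0, 0, 0]]

```text
time_s: 4.88
tool_pos: [0.5637, -0.2291, 0.094]
tool_rot: [180.0, -0.0, 89.9]
force: [0.1, -0.1, 0.0]
grip_width: 0.0003
grasp_force: 0.0
```

Emit:
servo_tool:
  series:
    - [[0, 0, 0, 0, 0, 0, 0], [0, 0, 0, 0, 0, 0, 0], [0, 0, 0, 0, 0, 0, 0], [0, 0, 0, 0, 0, 0, 0], [0, 0, 0, 0, 0, 0, 0], [0, 0, 0, 0, 0, 0, 0], [0, 0, 0, 0, 0, 0, 0], [0, 0, 0, 0, 0, 0, 0], [0, 0, 0, 0, 0, 0, 0], [0, 0, 0, 0, 0, 0, 0], [0, 0, 0, 0, 0, 0, 0], [0, 0, 0, 0, 0, 0, 0]]

```text
time_s: 5.88
tool_pos: [0.5637, -0.229, 0.094]
tool_rot: [180.0, -0.0, 89.9]
force: [-0.1, -0.0, 0.2]
grip_width: 0.0006
grasp_force: 0.0
```

Emit:
servo_tool:
  series:
    - [[0, 0, -0.1, 0, 0, 0, 0], [0, 0, -0.2, 0, 0, 0, 0], [0, 0, -0.3, 0, 0, 0, 0], [0.1, -0.015, -0.35, 0, 0, 0, 0], [0.2, -0.03, -0.35, 0, 0, 0, 0], [0.3, -0.045, -0.35, 0, 0, 0, 0], [0.4, -0.06, -0.35, 0, 0, 0, 0], [0.5, -0.08, -0.35, 0, 0, 0, 0], [0.6, -0.1, -0.35, 0, 0, 0, 0], [0.7, -0.12, -0.35, 0, 0, 0, 0], [0.8, -0.14, -0.35, 0, 0, 0, 0], [0.9, -0.145, -0.35, 0, 0, 0, 0]]

```text
time_s: 6.88
tool_pos: [0.5197, 0.0423, 0.1992]
tool_rot: [180.0, -0.0, 89.9]
force: [0.0, -0.4, 0.1]
grip_width: 0.0005
grasp_force: 0.0
```

```bash
python3 -c "
from h import *
from go import *
o=get_obs();print(o['tool_pos'],o['tool_rot'])
a=(*o['tool_pos'],o['tool_rot'][2])
steps([a,(.5205,.195,.12,90)])"
```

```text
[0.51968056 0.04232107 0.19919151] [ 1.79998637e+02 -3.29820847e-02  8.99011543e+01]
(0.5205, 0.195, 0.12, 90) [0.509 0.002 0.264] [ 0.     0.    -0.001]
```

Emit:
servo_tool:
  series:
    - [[0.08, 0, 0.03, 0, 0, 0, 0], [0.16, 0, 0.07, 0, 0, 0, 0], [0.25, 0, 0.11, 0, 0, 0, 0], [0.33, 0, 0.16, 0, 0, 0, 0], [0.42, 0.002, 0.21, 0, 0, 0, 0], [0.51, 0.002, 0.26, 0, 0, 0, 0], [0.51, 0.002, 0.32, 0, 0, 0, 0], [0.51, 0.002, 0.39, 0, 0, 0, 0], [0.51, 0.002, 0.46, 0, 0, 0, 0], [0.51, 0.002, 0.505, 0, 0, 0, 0], [0.51, 0.002, 0.505, 0, 0, 0, 0], [0.51, 0.002, 0.505, 0, 0, 0, 0]]

```text
time_s: 7.88
tool_pos: [0.5211, 0.1937, 0.047]
tool_rot: [-179.9, 0.0, 89.9]
force: [-0.1, 0.0, 1.0]
grip_width: 0.0006
grasp_force: 0.0
```

```bash
python3 -c "
from h import *
o=get_obs();print(o['tool_pos']);im=[]
for n in('wrist','side'):
    im.append(cam(n)['frame'][:,:,::-1])
im[1]=cv2.resize(im[1][180:330,150:350],(512,384))
cv2.imwrite('pics/brass.png',cv2.resize(np.hstack(im),(800,300)))"
```

```text
[0.5210594  0.19370724 0.047048  ]
```

View pics/brass.png

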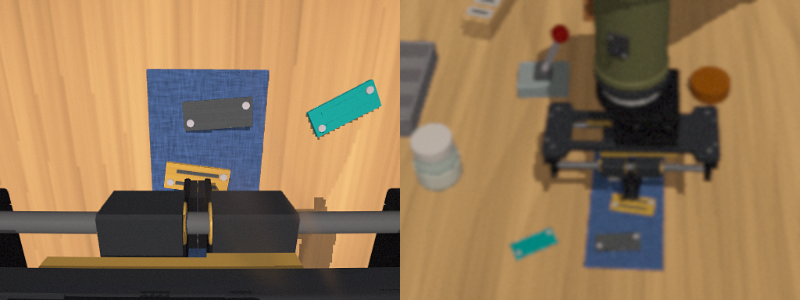

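The wrist view shows the brass plate at (197,177) right under the tips, and the side view confirms it at (633,205). I'll hold, then rise.

Emit:
servo_tool:
  series:
    - [[0, 0, 0, 0, 0, 0, 0], [0, 0, 0, 0, 0, 0, 0], [0, 0, 0, 0, 0, 0, 0], [0, 0, 0, 0, 0, 0, 0], [0, 0, 0, 0, 0, 0, 0], [0, 0, 0, 0, 0, 0, 0], [0, 0, 0, 0, 0, 0, 0], [0, 0, 0, 0, 0, 0, 0], [0, 0, 0, 0, 0, 0, 0], [0, 0, 0, 0, 0, 0, 0], [0, 0, 0, 0, 0, 0, 0], [0, 0, 0, 0, 0, 0, 0]]

```text
time_s: 8.98
tool_pos: [0.5215, 0.194, 0.0475]
tool_rot: [180.0, -0.0, 89.9]
force: [0.5, 0.5, -0.5]
grip_width: 0.0002
grasp_force: 0.0
```

Emit:
servo_tool:
  series:
    - [[0, 0, 0, 0, 0, 0, 0], [0, 0, 0, 0, 0, 0, 0], [0, 0, 0, 0, 0, 0, 0], [0, 0, 0, 0, 0, 0, 0], [0, 0, 0, 0, 0, 0, 0], [0, 0, 0, 0, 0, 0, 0], [0, 0, 0, 0, 0, 0, 0], [0, 0, 0, 0, 0, 0, 0], [0, 0, 0, 0, 0, 0, 0], [0, 0, 0, 0, 0, 0, 0], [0, 0, 0, 0, 0, 0, 0], [0, 0, 0, 0, 0, 0, 0]]

```text
time_s: 9.98
tool_pos: [0.5215, 0.194, 0.0475]
tool_rot: [180.0, -0.0, 89.9]
force: [-0.2, 1.2, -0.1]
grip_width: 0.0005
grasp_force: 0.0
```

Emit:
servo_tool:
  series:
    - [[0, 0, -0.1, 0, 0, 0, 0], [0, 0, -0.2, 0, 0, 0, 0], [0, 0, -0.3, 0, 0, 0, 0], [0, 0, -0.4, 0, 0, 0, 0], [0, 0, -0.5, 0, 0, 0, 0], [0, 0, -0.5, 0, 0, 0, 0], [0, 0, -0.5, 0, 0, 0, 0]]

```text
time_s: 10.57
tool_pos: [0.5227, 0.1945, 0.1996]
tool_rot: [179.8, -0.1, 89.9]
force: [-0.3, -0.1, -0.4]
grip_width: 0.0007
grasp_force: 0.0
```

```bash
python3 - <<'E'
from h import *
from go import *
o=get_obs();print(o['tool_pos'],o['tool_rot'])
P=[]
for n,bb,gb in(('top',(375,225,412,258),(365,205,410,268)),('side',(345,295,372,320),(318,322,372,362))):
    c=cam(n)
    b=blobs(c,(0,150,60),(8,255,255),bb,4)
    if b:
        u=np.array(cv2.minEnclosingCircle(b[0])[0]); print(n,u/.64,ray(c,[u],.092))
        o2=np.array(c['origin']); q=ray(c,[u],0)[0]; P.append((o2,(q-o2)/np.linalg.norm(q-o2)))
    g=blobs(c,(60,0,60),(125,75,220),gb)
    print(len(g))
    for x in g[:1]:
        p=ray(c,x.reshape(-1,2),.025)[:,:2].astype(np.float32)*1000
        print(cv2.minAreaRect(p),cv2.boxPoints(cv2.minAreaRect(p)).round().tolist())
    if n=='top': im=c['frame'][130:175,232:272,::-1]
    else: im2=c['frame'][185:235,200:250,::-1]
if len(P)==2:
    A=sum(np.eye(3)-np.outer(d,d) for _,d in P); print('tri',np.linalg.solve(A,sum((np.eye(3)-np.outer(d,d))@q for q,d in P)))
cv2.imwrite('pics/lev.png',np.hstack([cv2.resize(im,(400,450),interpolation=2),cv2.resize(im2,(400,450),interpolation=2)]))
E
```

```text
[0.52268379 0.19451152 0.19962409] [ 1.79772775e+02 -1.29208814e-01  8.99132351e+01]
top [392.96875 240.625  ] [[ 0.62471183 -0.00581889  0.092     ]]
0
side [364.0625 306.25  ] [[ 0.61404232 -0.01439481  0.092     ]]
1
((649.0784301757812, 5.717109680175781), (60.57959747314453, 63.319068908691406), 5.3563618659973145) [[616.0, 34.0], [622.0, -29.0], [682.0, -23.0], [676.0, 40.0]]
tri [ 0.6171443  -0.00520172  0.10195935]
```

View pics/lev.png

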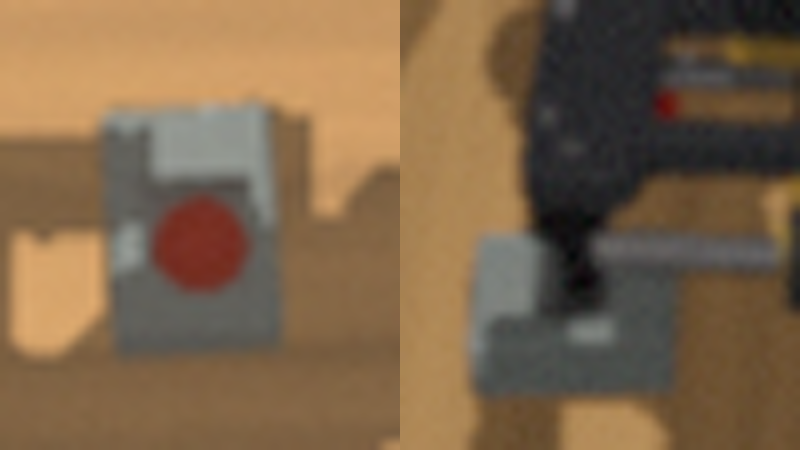

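The gripper hides the ball in the side view, but the top view is clear. The ball is at about (0.624,-0.006) and the base is yawed about 3°. I'll approach on the robot's side of the ball.

Emit:
servo_tool:
  series:
    - [[-0.08, 0.02, 0, 0, 0, 0, 0], [-0.16, 0.04, 0, 0, 0, 0, 0], [-0.25, 0.06, 0, 0, 0, 0, 0], [-0.35, 0.08, 0, 0, 0, 0, 0], [-0.45, 0.1, 0, 0, 0, 0, 0], [-0.55, 0.12, 0, 0, 0, 0, 0], [-0.62, 0.14, 0, 0, 0, 0, 0], [-0.677, 0.14, 0, 0, 0, 0, 0], [-0.677, 0.14, 0, 0, 0, 0, 0], [-0.677, 0.14, 0, 0, 0, 0, 0], [-0.677, 0.14, 0, 0, 0, 0, 0]]

```text
time_s: 11.58
tool_pos: [0.5625, -0.0077, 0.1963]
tool_rot: [-179.9, -0.0, 90.0]
force: [-0.2, 1.0, 0.4]
grip_width: 0.0005
grasp_force: 0.0
```

Emit:
servo_tool:
  series:
    - [[0, 0, 0.06, 0, 0, 0, 0], [0, 0, 0.12, 0, 0, 0, 0], [0, 0, 0.18, 0, 0, 0, 0], [0, 0, 0.24, 0, 0, 0, 0], [0, 0, 0.3, 0, 0, 0, 0], [0, 0, 0.335, 0, 0, 0, 0], [0, 0, 0.335, 0, 0, 0, 0], [0, 0, 0.335, 0, 0, 0, 0]]

```text
time_s: 12.25
tool_pos: [0.5629, -0.0081, 0.0967]
tool_rot: [-179.9, -0.0, 90.0]
force: [0.9, 0.2, 1.3]
grip_width: 0.0003
grasp_force: 0.0
```

```bash
python3 -c "
from h import *
o=get_obs();print(o['tool_pos'],o['tool_rot'],o['force']);im=[]
for n in('wrist','side'):
    im.append(cam(n)['frame'][:,:,::-1])
im[1]=cv2.resize(im[1][130:280,150:350],(512,384))
cv2.imwrite('pics/lever1.png',cv2.resize(np.hstack(im),(800,300)))"
```

```text
[ 0.56289259 -0.00805266  0.09665411] [-1.79939563e+02 -6.29587355e-03  8.99990245e+01] [0.945858   0.20538305 1.30326742]
```

View pics/lever1.png

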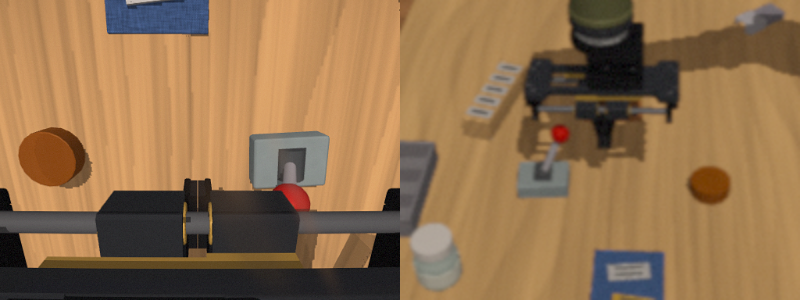

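The wrist view shows the ball at (290,200) beside the fingers at (197,185), and the side view shows it just ahead of the tips. One cheap wrist-ray check of the ball's y.

```bash
python3 - <<'E'
from h import *
o=get_obs(); c=cam('wrist'); T=np.eye(4); T[:3,:3]=R.from_euler('xyz',o['tool_rot'],degrees=True).as_matrix();T[:3,3]=o['tool_pos']
W=T@np.array(c['mount']); c['rotation']=W[:3,:3]; c['origin']=W[:3,3]
b=blobs(c,(0,150,60),(8,255,255),(500,300,700,480),10)[0]
u,r=cv2.minEnclosingCircle(b); print(u,r,cv2.boundingRect(b),np.median(c['depth'][int(u[1])-4:int(u[1])+4,int(u[0])-4:int(u[0])+4]),W[:3,3])
for z in(.092,.097): print(ray(c,[u],z))
E
```

```text
(367.7100830078125, 255.10504150390625) 26.621522903442383 (344, 233, 50, 38) 0.08968809 [0.56294017 0.06979335 0.24127887]
[[ 0.62435101 -0.00936409  0.092     ]]
[[ 0.62229409 -0.00671276  0.097     ]]
```

Emit:
servo_tool:
  series:
    - [[0, 0.03, 0, 0, 0, 0, 0], [0, 0.06, 0, 0, 0, 0, 0], [0, 0.09, 0, 0, 0, 0, 0], [0.002, 0.11, 0, 0, 0, 0, 0], [0.003, 0.13, 0, 0, 0, 0, 0], [0.004, 0.15, 0, 0, 0, 0, 0], [0.005, 0.17, 0, 0, 0, 0, 0], [0.006, 0.19, 0, 0, 0, 0, 0], [0.007, 0.21, 0, 0, 0, 0, 0], [0.008, 0.23, 0, 0, 0, 0, 0], [0.009, 0.245, 0, 0, 0, 0, 0], [0.01, 0.26, 0, 0, 0, 0, 0]]

```text
time_s: 13.4
tool_pos: [0.6417, -0.0063, 0.0969]
tool_rot: [180.0, 0.0, 89.9]
force: [-0.6, -0.7, 0.3]
grip_width: 0.0003
grasp_force: 0.4
```

```bash
cat > ball.py <<'E'
from h import *
o=get_obs(); c=cam('wrist'); T=np.eye(4); T[:3,:3]=R.from_euler('xyz',o['tool_rot'],degrees=True).as_matrix();T[:3,3]=o['tool_pos']
W=T@np.array(c['mount']); c['rotation']=W[:3,:3]; c['origin']=W[:3,3]
print(o['tool_pos'],o['force'])
for b in blobs(c,(0,150,60),(8,255,255),(300,200,780,520),10)[:1]: print(cv2.boundingRect(b),ray(c,[cv2.minEnclosingCircle(b)[0]],.095))
c2=cam('top')
for b in blobs(c2,(0,150,60),(8,255,255),(370,180,420,265),4)[:1]: print('top',ray(c2,[cv2.minEnclosingCircle(b)[0]],.095))
c3=cam('side')
for b in blobs(c3,(0,150,60),(8,255,255),(300,270,380,340),4)[:1]: print('side',ray(c3,[cv2.minEnclosingCircle(b)[0]],.095))
im=[c['frame'][:,:,::-1],cv2.resize(c3['frame'][130:280,150:350,::-1],(512,384))]
import sys
cv2.imwrite(sys.argv[1],cv2.resize(np.hstack(im),(800,300)))
E
python3 ball.py pics/l2.png
```

```text
[ 0.64169261 -0.00626148  0.09686607] [-0.62427348 -0.70429558  0.30663608]
(281, 237, 35, 7) [[0.66398878 0.00220101 0.095     ]]
side [[ 0.66550384 -0.01084399  0.095     ]]
```

View pics/l2.png

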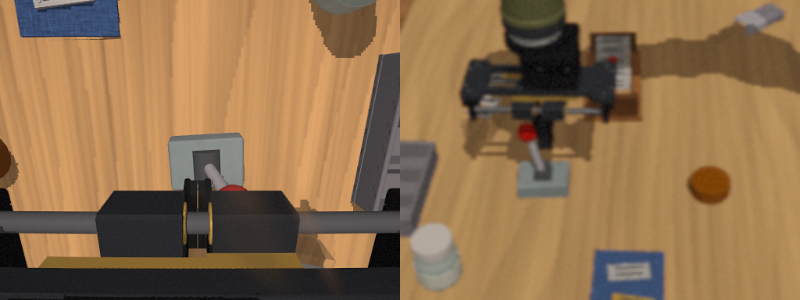

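The lever is about midway: the ball is at x≈0.665 with the fingers behind it, at (527,131) in the side view. I'll push on slowly and watch the force.

Emit:
servo_tool:
  series:
    - [[0, 0.015, 0, 0, 0, 0, 0], [0, 0.03, 0, 0, 0, 0, 0], [0.001, 0.045, 0, 0, 0, 0, 0], [0.002, 0.06, 0, 0, 0, 0, 0], [0.003, 0.075, 0, 0, 0, 0, 0], [0.004, 0.085, 0, 0, 0, 0, 0], [0.005, 0.095, 0, 0, 0, 0, 0], [0.005, 0.1, 0, 0, 0, 0, 0], [0.005, 0.1, 0, 0, 0, 0, 0]]

```text
time_s: 14.3
tool_pos: [0.6673, -0.0051, 0.0965]
tool_rot: [-179.4, -0.0, 89.9]
force: [-12.6, 0.4, 7.5]
grip_width: 0.0007
grasp_force: 6.4
```

Emit:
servo_tool:
  series:
    - [[0, 0.003, 0, 0, 0, 0, 0], [0, 0.006, 0, 0, 0, 0, 0], [0, 0.006, 0, 0, 0, 0, 0]]

```text
time_s: 14.55
tool_pos: [0.6675, -0.0051, 0.0965]
tool_rot: [-179.2, -0.0, 89.9]
force: [-17.7, -0.5, 10.7]
grip_width: 0.0007
grasp_force: 8.6
```

```bash
python3 ball.py pics/l3.png
```

```text
[ 0.66745421 -0.005105    0.09649744] [-17.68005866  -0.45535644  10.65751083]
(272, 230, 44, 14) [[0.6873524  0.00394519 0.095     ]]
side [[6.88057523e-01 5.26202114e-04 9.50000000e-02]]
```

The force rises to 18 N with no further motion, so the lever is on its far stop. I'll back off and lift.

Emit:
servo_tool:
  series:
    - [[0, -0.02, 0, 0, 0, 0, 0], [0, -0.05, 0, 0, 0, 0, 0], [0, -0.1, 0, 0, 0, 0, 0], [0, -0.15, 0, 0, 0, 0, 0], [0, -0.2, 0, 0, 0, 0, 0], [0, -0.25, -0.05, 0, 0, 0, 0], [0, -0.3, -0.1, 0, 0, 0, 0], [0, -0.3, -0.2, 0, 0, 0, 0], [0, -0.3, -0.3, 0, 0, 0, 0], [0, -0.3, -0.4, 0, 0, 0, 0], [0, -0.3, -0.4, 0, 0, 0, 0], [0, -0.3, -0.4, 0, 0, 0, 0]]

```text
time_s: 15.7
tool_pos: [0.5846, -0.0047, 0.2197]
tool_rot: [179.6, -0.1, 89.9]
force: [-0.2, 0.0, -0.9]
grip_width: 0.0004
grasp_force: 0.0
```

```bash
python3 ball.py pics/l4.png
```

```text
[ 0.58464004 -0.00465156  0.21966758] [-0.24866586  0.0464634  -0.8747561 ]
(353, 176, 29, 28) [[ 0.68694103 -0.0034466   0.095     ]]
side [[ 6.87471965e-01 -6.35708335e-04  9.50000000e-02]]
```

View pics/l4.png

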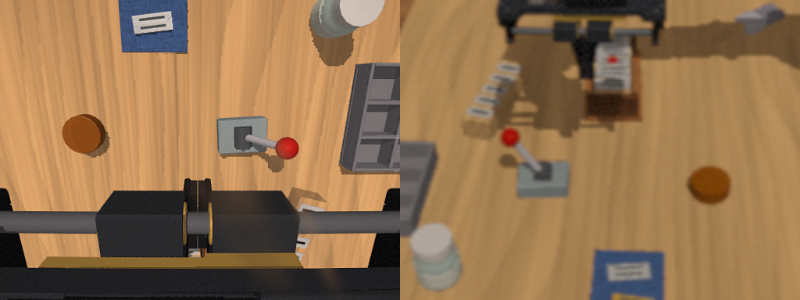

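The lever stays leaning away at its far stop: the ball is at x≈0.687, 38 mm past the hinge, which is full swing. The spares, tin and jar look undisturbed and the arm is clear.

```bash
python3 -c "
from cell import env
print(env.sign_off())"
```

```text
the job is handed in; nothing more can be done
None
```

The job is handed in: I pointed at the red-stickered reed and then the brass spare for about 2 s each, pushed the lever to its far stop, and left the arm clear of everything; sign-off gave no verdict.

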